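# Seat a resin block in the drilling corner and hold it under the bit

### The arm

A 7-joint arm with a two-finger parallel gripper is mounted at the origin on the work surface. World frame = base frame: x ahead of the robot, y to its left, z up, the work surface at z = 0. Lengths are in mm, angles in degrees, forces in N, time in s.
With the tool pointing down it reaches from about 400 to 875 mm from the base axis. Payload 4.4 kg.
Tool frame: the origin (TCP) lies on the front face of the gripper's body, between the roots of the fingers; the fingertips stand 73 mm ahead of it and the grasp point (between the pads) lies 54 mm ahead of it; z points along the fingers, y is the direction in which the jaws open and shut (so a half turn about z gives the same grasp; the last joint's range is limited). The gripper opens to 85 mm and grips with 20 to 120 N. Pads are 22 mm wide; open, the fingers measure 114 mm over their backs; the gripper's body (76 mm by 85 mm) begins 54 mm behind the grasp point. The pads swing forward as they close: fully open they stand 13 mm farther back than shut.
Start: joints at [73.465, 36.005, 2.206, 86.941, -1.547, 57.084, -1.146], TCP at [143.649, -633.941, 303.913] pointing down, gripper open.
Joint ranges: [-175.42, 175.42], [-21.48, 121.26], [-71.46, 75.88], [10.55, 141.38], [-63.04, 243.04], [13.31, 113.54], [-168.57, 168.57]. Speed limits (degrees/s): [147.25, 147.25, 180, 180, 180, 180, 180].

### API

Orientations are given as [roll, pitch, yaw] about the fixed x, y, z axes, in that order (R = Rz(yaw) Ry(pitch) Rx(roll)).
In Python, from plant import readout, vision, workorder gives the robot as it stands.
- The arm moves only by the tool arm_command, never from a script. Its argument "deltas" is a list of rows, each a list of 4 numbers: the shift along the tool's x, y, z in mm, then the turn about the tool's z in degrees. In form: [[x, y, z, roll], ...]. A call has 1 to 8 rows; each row is the pose to reach, as a shift and turn from the pose commanded when the call began, along the tool's axes at that moment; what a row does not reach only later rows make up. A row lasts 1/8 s, in which the tool goes at most 62.5 mm and 10.7 degrees, less where a joint would pass 70% of its speed; a pose out of reach is approached as far as the arm can. A call with a gripper value outside its range is refused whole. "jaw" is the closure, from -1 (fully open) to 1 (shut), so that 0 is half open, set as the call begins (left out, the last holds). The fingers move at their own pace and stop on an object; "grip_force" is the grip in N (left out, the last holds). Time passes only in rows, so rows that repeat a pose let the fingers close. It gives the time, the measured TCP pose, the force and the opening at its end, in the units of the state.
- readout.read_state(): the state, without advancing time (a new reading comes with each control period).
- vision.read_camera(name): name is "scene" or "side" or "wrist"; returns a dict with "image" (480x640x3 uint8, red, green, blue), "fx", "fy", "cx", "cy" (pixels), "xyz" and "orientation" of the camera in the world. Camera axes: x right, y up, looking along -z (the intrinsics and any distortion apply to the point x, -y, -z); pixel columns grow to the right and rows downward; lengths in mm; the calibration is good to about 2 mm. A picture is of the moment at which its call begins. There is no depth.
- workorder.hand_in(): hands the job in, once; it reports no verdict.
The state is a dict: "clock": time; "qpos": joint angles; "joint_vel": joint speeds; "joint_torque": joint torques, N m; "position": TCP position; "ee_rot": TCP orientation; "force": force on the tool from outside, world axes, zero at the start; "ft_torque": the same for the moment, N m; "finger_gap": finger opening in mm.
Only numpy, scipy, OpenCV 4.12 (cv2) and the standard library are available. Lean on these libraries where they do the work, as an engineer would, in place of code of your own. Each camera call takes 0.05 s, during which the arm holds its last target. There are 200 camera calls.

### The job

Get the long cast-resin block ready for its hole: set it down flat on the plywood drilling board with the bit still clear of it, then slide it in under the bit, taped end towards the end stop, until it is fully home in the corner, one long side flush against the fence and the taped end against the end stop, so that the cross on the tape is right under the tip of the bit. Keep it pressed firmly against both stops at once with the gripper and finish like that, still holding it there. Do not touch the drill bit, and leave everything else where it is.

Things in the scene. Friction and masses are not known exactly. Their poses are not given: they have to be found in the camera images.
- block: the work: marbled cast-resin block, 50 x 150 x 30 mm (its x, y, z), 0.2 to 0.33 kg, lying flat on the table at the start, its y axis within about 0.9 rad of the stand's. Origin: centre of its underside, z up. A square of masking tape with a pencilled cross is on top near its -y end. Friction on board and stops about 0.3.
- mark (a point): the centre of the pencilled cross on the tape, on the block's top face: at (0, -50, 30) mm in the block's frame, so 25 mm from the -y end face and 25 mm from both long sides
- stand: drilling station, fixed: waxed plywood board 270 x 340 x 15 mm with a column stand holding a rotary tool upright, bit down. Origin: under the bit's axis, on the board's underside (table height); z up, x away from the robot towards the column. In its frame the board covers x -110 to 160, y -135 to 205 mm, top at z 15. The gripper's free side is +y.
- seat (a point): on the board's top: where the block's origin (centre of its underside) lies when it is fully home, at (0, 50, 15) mm in the stand's frame; the home block's axes run along the stand's
- tool (a point): the rotary tool's body, a point on its vertical axis at z 210 above the bit: collet nut 14 mm thick from z 83 up, nose widening to 49 mm thick at z 140, body to z 285, clamp ring 62 mm across at z 182 to 218. The gripper has to work beside it, on its +y side
- column (a point): top of the stand's steel column, 25 mm thick, 395 mm high, at x 115, y 0 in the stand's frame, on a foot 75 x 110 mm, 20 mm high. A carriage arm (50 mm wide, z 167 to 243) joins it to the tool; a feed lever is on its -y side (y to -62, x 35 to 125, z 195 to 277)
- fence: the fence, fixed on the board: aluminium flat bar 20 mm wide, 180 mm long along the stand's y, only 6 mm high above the board, so fingers pass over it. Origin: middle of its working face (towards -x) at the lower edge, at (25, 75, 15) mm in the stand's frame, same axes. The block's +x long side goes against it.
- end_stop: the end stop, fixed on the board: an aluminium flat bar 70 mm long along the board's x, 20 mm wide, 6 mm high above the board's top. Origin: middle of its working face (towards +y) at its lower edge, at (-20, -25, 15) mm in the stand's frame, axes as the stand's. The block's taped -y end goes against it.
- bit: the drill bit, 3 mm thick and 30 mm long, pointing down, thin and easily broken. Origin: its tip, at (0, 0, 53) mm in the stand's frame, 8 mm above the top of a block lying on the board.
- bit_tip (a point): the tip of the drill bit, at (0, 0, 53) mm in the stand's frame
- short_block: bystander: a shorter block of the same resin, 50 x 100 x 30 mm, already drilled, no tape, lying beside the work. Origin: centre of its underside
- jar: bystander: closed black pigment jar, 72 mm across, 47 mm high, near the work on the robot's side. Origin: centre of its underside
- open_jar: bystander: open black jar, 68 mm across, 36 mm high. Origin: centre of its underside
- jar_lid: bystander: black jar lid, 74 mm across, 16 mm high. Origin: centre of its underside
- paper_cup: bystander: paper cup, 72 mm across, 68 mm high, a stirring stick leaning in it to 120 mm. Origin: centre of its underside
- wrench: bystander: small collet wrench, 110 mm long, lying along x on the board beyond the end stop. Origin: on its underside
- coaster: bystander: wavy round resin coaster, 112 mm across, 9 mm thick. Origin: centre of its underside
Not all that is in view belongs to the job. What is shaped like the block but green or yellow is not meant.

How it is judged (in metres and radians):
On the way:
1. the block lies flat on the drilling board, the bit not yet over it (z of block in the frame of stand between 0.012 and 0.018 m and angle between block's own z axis and vertical below 0.04 rad and horizontal distance between mark and bit_tip between 0.024 and 0.15 m and contact force between block and stand above 0.3 N), for 0.2 s.
At the end, for the whole second after the job is handed in: Block flat on the board (within 3 mm, 0.04 rad), squared to it within 0.03 rad, cross within 3 mm of under the bit tip, pressed on the fence and on the end stop with over 2 N each at once, fingers still on it, under 20 mm/s, all through the last second (z of block in the frame of stand between 0.012 and 0.018 m and angle between block's own z axis and vertical below 0.04 rad and horizontal distance between mark and bit_tip below 0.003 m and angle between the y axis of block and the y axis of stand, either way round below 0.03 rad and contact force between block and fence above 2 N and contact force between block and end_stop above 2 N and contact force between block and the fingers above 1 N and linear speed of block below 0.02 m/s); the arm keeps its last pose, push and grip.
It fails at once if the drill bit is touched (contact force between bit and anything else above 0.3 N).
It fails at once if a bystander is moved more than 15 mm (distance of any of short_block, jar, open_jar, jar_lid, paper_cup, wrench, coaster from where it was at the start of the episode above 0.015 m).
It also fails if it takes over 51 s, if anything falls off the work surface, if the arm or the gripper's body presses on something with over 40 N, if the wrist force passes 120 N, or if a joint passes its speed limit or range.

## Working session

There is one attempt and no reset: what is moved stays moved. The work goes in short steps, Python scripts to look and compute and a tool call to move; the robot and the scene stay as the last step left them, time stands still between calls to the robot, and variables do not carry over. Pictures are saved under pics/ and viewed, about 8 in all and at most 12, crops included, and the job is handed in when it is done.

Besides the shell and the picture viewer there is one more tool, called after "Emit:" in YAML: its name, and indented under it one key for each argument. arm_command: Moves the arm, as the interface text tells. Its arguments: {"type":"object","properties":{"deltas":{"type":"array","items":{"type":"array","items":{"type":"number"}}},"jaw":{"type":"number"},"grip_force":{"type":"number"}},"required":["deltas"]}

```bash
mkdir -p pics; ls; cat > h.py <<'E'
import numpy as np,cv2
from scipy.spatial.transform import Rotation as R
from plant import readout,vision,workorder
def cam(n,save=None):
    c=vision.read_camera(n)
    if save: cv2.imwrite('pics/'+save,c['image'][:,:,::-1])
    return c
def rot(c):
    o=np.array(c['orientation'],float)
    return o if o.shape==(3,3) else R.from_euler('xyz',o,degrees=True).as_matrix()
def ray(c,u,v):
    d=np.array([(u-c['cx'])/c['fx'],-(v-c['cy'])/c['fy'],-1.]);return np.array(c['xyz'],float),rot(c)@d
def onz(c,u,v,z):
    p,d=ray(c,u,v);return p+d*(z-p[2])/d[2]
def proj(c,P):
    q=rot(c).T@(np.array(P,float)-np.array(c['xyz']));return c['cx']-c['fx']*q[0]/q[2],c['cy']+c['fy']*q[1]/q[2]
E
python3 - <<'E'
from h import *
ims=[]
for n in("scene","side","wrist"):
    c=cam(n,n+'0.png');print(n,{k:np.round(v,3).tolist() if not isinstance(v,str) else v for k,v in c.items() if k!='image'})
print(readout.read_state())
E
```

```text
pics
scene {'fx': 480.462, 'fy': 480.462, 'cx': 313.637, 'cy': 234.27, 'xyz': [848.423, -442.37, 1227.348], 'orientation': [34.218, -0.586, 38.135]}
side {'fx': 493.065, 'fy': 493.065, 'cx': 329.003, 'cy': 235.57, 'xyz': [86.274, 1020.965, 836.219], 'orientation': [60.472, 1.156, -159.869]}
wrist {'fx': 429.521, 'fy': 429.521, 'cx': 319.26, 'cy': 246.688, 'xyz': [224.403, -615.537, 372.473], 'orientation': [-18.782, 0.091, -77.247]}
{'clock': 0.15, 'qpos': array([73.46444552, 36.04691732,  2.20385611, 86.98287171, -1.54561315,
       57.08395106, -1.14611727]), 'joint_vel': array([-0.01669505, -0.08492235,  0.03828129, -0.11163563, -0.06010344,
        0.01451801,  0.01166336]), 'joint_torque': array([ 2.16813205e-03, -5.63804734e+01,  1.22811869e+00, -1.93654042e+01,
        1.12559102e-02,  7.31009088e-03, -3.47052392e-06]), 'position': array([ 143.5614772 , -633.56910727,  303.198404  ]), 'ee_rot': array([-1.79915985e+02,  2.11325730e-03,  1.27652914e+01]), 'force': array([-0.38228131,  0.50498143, -0.43747207]), 'ft_torque': array([ 0.00155835,  0.06187691, -0.01958543]), 'finger_gap': 85.42847787880417}
```

View pics/scene0.png

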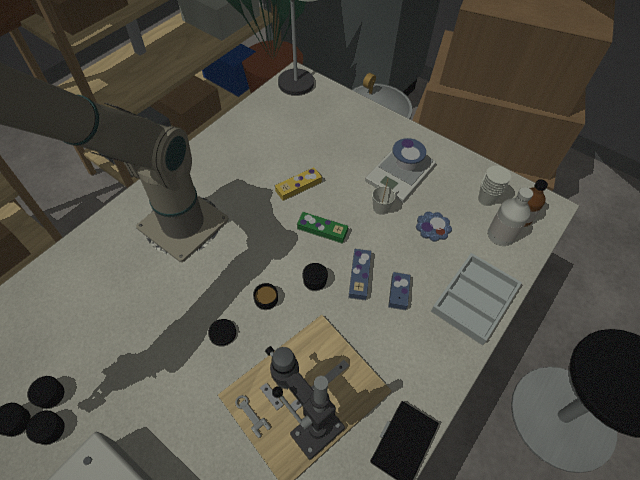

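View pics/side0.png

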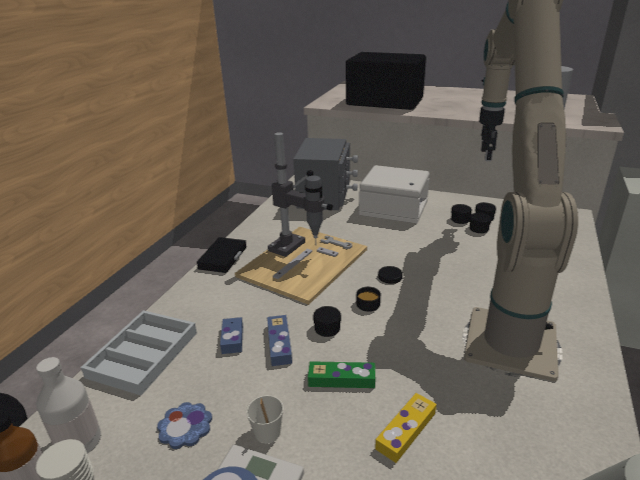

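The block candidates are in the scene view. The blue-violet one at (361,274) has tape at (359,287). The blue one at (400,290) has no tape and is shorter, so it is the short_block. Green (322,227) and yellow (299,184) are excluded. I'll confirm with a crop and measure.

```bash
python3 - <<'E'
from h import *
c=cam('scene');im=c['image'];hsv=cv2.cvtColor(im,cv2.COLOR_RGB2HSV)
for p in [(360,262),(370,255),(400,280),(300,340),(260,420)]: print(p,hsv[p[1],p[0]])
# board
m=cv2.inRange(hsv,(10,70,90),(25,255,255)); m[:310]=0; m[:, :205]=0;m[:,410:]=0
n,l,s,ce=cv2.connectedComponentsWithStats(m); k=1+np.argmax(s[1:,4])
P=np.argwhere(l>0)[:,::-1]; P=np.array([p for p in P if s[l[p[1],p[0]],4]>60],np.int32)
hull=cv2.convexHull(P); 
a=cv2.approxPolyN(hull,4,ensure_convex=True).reshape(-1,2) if hasattr(cv2,'approxPolyN') else None
W=np.array([onz(c,*p,15) for p in a]);print('board',a.tolist(),np.round(W,1).tolist());print([np.linalg.norm(W[i]-W[i-1]).round(1) for i in range(4)])
# blocks
b=cv2.inRange(hsv,(105,60,30),(135,255,255));b[:240]=0;b[310:]=0;b[:,:340]=0;b[:,415:]=0
cs,_=cv2.findContours(cv2.morphologyEx(b,cv2.MORPH_CLOSE,np.ones((3,3))),0,2)
for q in cs:
    if cv2.contourArea(q)>100: print('blob',cv2.boundingRect(q),cv2.contourArea(q),np.round(cv2.boxPoints(cv2.minAreaRect(q)),1).tolist())
t=cv2.inRange(hsv,(8,60,120),(28,255,255));t[:275]=0;t[300:]=0;t[:,:345]=0;t[:,:]*=1;t[:,378:]=0
M=cv2.moments(t,True);print('tape',M['m00'],M['m10']/M['m00'],M['m01']/M['m00'], onz(c,M['m10']/M['m00'],M['m01']/M['m00'],30))
A=cv2.resize(im[240:315,335:425],(540,450),interpolation=cv2.INTER_CUBIC);B=cv2.resize(im[310:480,210:420],(252*2,204*2),interpolation=cv2.INTER_CUBIC)
o=np.zeros((600,800,3),np.uint8);o[:300,:360]=cv2.resize(A,(360,300));o[:,:][190:598,296:800]=B
cv2.imwrite('pics/crop1.png',o[:,:,::-1])
E
```

```text
(360, 262) [ 30   7 142]
(370, 255) [105  60  77]
(400, 280) [133  16 110]
(300, 340) [ 21  85 153]
(260, 420) [ 68  10 104]
board [[284, 488], [217, 395], [322, 314], [391, 390]] [[722.2, -369.2, 15.0], [459.3, -314.9, 15.0], [530.3, 20.1, 15.0], [791.9, -36.5, 15.0]]
[np.float64(340.0), np.float64(268.5), np.float64(342.4), np.float64(267.7)]
blob (389, 272, 21, 37) 567.0 [[388.6000061035156, 306.6000061035156], [392.70001220703125, 271.79998779296875], [410.70001220703125, 274.0], [406.5, 308.79998779296875]]
blob (349, 249, 22, 51) 763.0 [[348.20001220703125, 296.8999938964844], [354.3999938964844, 248.60000610351562], [371.79998779296875, 250.89999389648438], [365.6000061035156, 299.1000061035156]]
tape 53.0 358.24528301886795 286.2641509433962 [562.39941326 144.80865279  30.        ]
```

View pics/crop1.png

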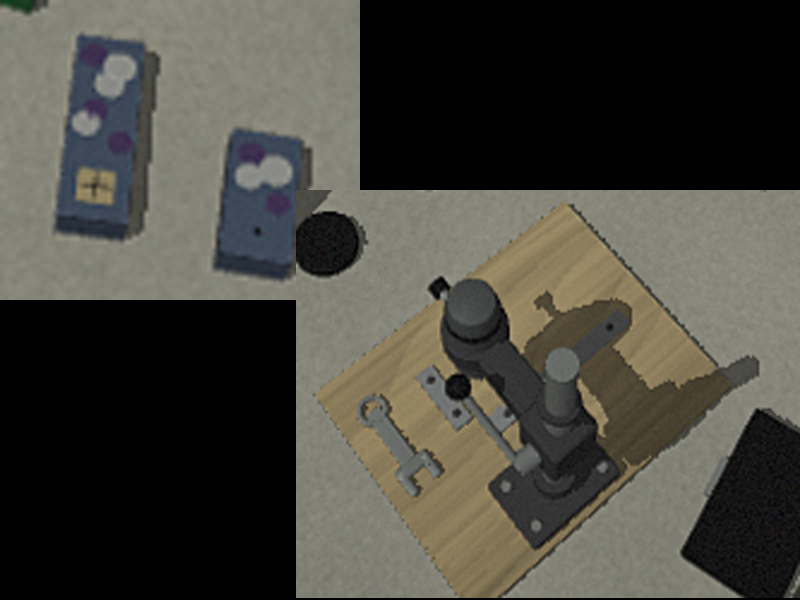

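Confirmed: the target block is the taped one at (349–371, 249–299). The board corners give 340 x 268 mm, which matches the 340 x 270 mm board. Next I compute the poses and the first transit.

```bash
cat >> h.py <<'E'
YS=-11.95;O=np.array([594.2,-204.2])
def st(x,y):
    a=np.radians(YS);return O+np.array([x*np.cos(a)-y*np.sin(a),x*np.sin(a)+y*np.cos(a)])
def inst(p):
    a=np.radians(YS);d=np.array(p[:2])-O;return np.array([d[0]*np.cos(a)+d[1]*np.sin(a),-d[0]*np.sin(a)+d[1]*np.cos(a)])
def delta(P,s=None):
    s=s or readout.read_state();r=R.from_euler('xyz',s['ee_rot'],degrees=True).as_matrix();return np.round(r.T@(np.array(P)-s['position']),1)
E
python3 - <<'E'
from h import *
c=cam('scene')
W=[onz(c,u,v,30) for u,v in [(354.25,249.25),(370.75,250.75),(366.75,295.5),(349.25,294.25)]]
print(np.round(W,1).tolist())
y=(W[0]+W[1]-W[2]-W[3])[:2];print('len',np.linalg.norm(y)/2,'yaw',np.degrees(np.arctan2(-y[0],y[1])),'ctr',np.mean(W,0), 'w',np.linalg.norm(W[1]-W[0]))
for n,uv,z in [('jar',(315,276),47),('open',(265,295),36),('lid',(222,331),16),('short',(401,290),30),('green',(322,227),30)]: print(n,onz(c,*uv,z).round(0))
print('delta way',delta([400,-280,320]),'grasp above',delta([565,185,320]))
E
```

```text
[[482.1, 238.4, 30.0], [523.3, 264.4, 30.0], [597.6, 135.8, 30.0], [557.2, 108.8, 30.0]]
len 149.1300919854354 yaw 30.05447111275906 ctr [540.04887195 186.8403918   30.        ] w 48.71836337687633
jar [453.  88.  47.]
open [378. -40.  36.]
lid [ 351. -186.   16.]
short [663. 210.  30.]
green [359. 243.  30.]
delta way [ 328.2 -288.3  -16.3] grasp above [ 591.9 -705.4  -15.9]
```

Emit:
arm_command:
  deltas:
    - [41,-36,-2,-7]
    - [82,-72,-4,-14]
    - [123,-108,-6,-22]
    - [164,-144,-8,-30]
    - [205,-180,-10,-38]
    - [246,-216,-12,-45]
    - [287,-252,-14,-52]
    - [328,-288,-16,-60]
  jaw: -1

```text
clock: 1.25
position: [400.8, -279.2, 320.2]
ee_rot: [180.0, 0.0, 73.0]
force: [-0.2, -0.6, 0.1]
finger_gap: 85.6
```

```bash
python3 - <<'E'
from h import *
s=readout.read_state();print(s['clock'],s['position'],s['ee_rot'],s['qpos'].round(0));print(delta([518,222,260]))
E
```

```text
1.25 [ 400.77412383 -279.19659454  320.21688812] [1.79960612e+02 2.22223951e-02 7.30026071e+01] [ 44.  22. -17. 111.   8.  48.   6.]
[513.6 -34.4  60. ]
```

Emit:
arm_command:
  deltas:
    - [60,-4,0,-6]
    - [120,-8,0,-12]
    - [180,-12,5,-18]
    - [240,-16,15,-24]
    - [300,-20,30,-30]
    - [360,-24,40,-36]
    - [420,-28,50,-42]
    - [480,-32,60,-47]

```text
clock: 2.25
position: [512.1, 189.0, 259.6]
ee_rot: [180.0, 0.0, 119.9]
force: [1.1, -0.9, -0.1]
finger_gap: 85.5
```

```bash
python3 - <<'E'
from h import *
c=cam('wrist','w1.png')
s=readout.read_state();print(s['clock'],s['position'],s['ee_rot'],s['qpos'].round(0));print(delta([520,221.5,260]))
im=c['image'].copy()
a=np.radians(30);ex=np.array([np.cos(a),np.sin(a)]);ey=np.array([-ex[1],ex[0]])
for x,y in[(-25,-75),(25,-75),(25,75),(-25,75),(0,-50)]:
    p=np.array([540,187])+x*ex+y*ey;u=proj(c,[*p,30]);print((x,y),np.round(u,1));cv2.circle(im,(int(u[0]),int(u[1])),3,(255,0,0),-1)
cv2.imwrite('pics/w1.png',im[:,:,::-1])
E
```

```text
2.3 [512.25742314 199.41616793 259.30817299] [179.58190228  -0.44353922 120.58893636] [ -4.  33. -30. 106.  22.  46. -15.]
[15.1 17.9 -0.4]
(-25, -75) [317.4 332.7]
(25, -75) [380.8 332.6]
(25, 75) [390.6 136.9]
(-25, 75) [316.7 137.1]
(0, -50) [349.7 304. ]
```

View pics/w1.png

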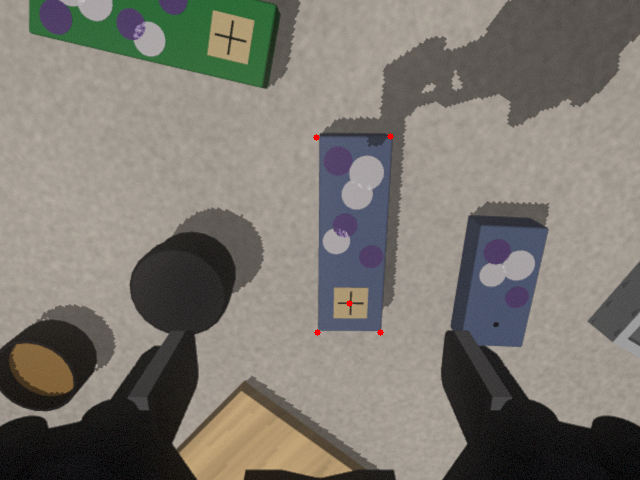

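```bash
python3 - <<'E'
from h import *
c=vision.read_camera('wrist')
s=readout.read_state();r=R.from_euler('xyz',s['ee_rot'],degrees=True).as_matrix()
print(s['clock'],s['position'],s['ee_rot'][2],s['joint_vel'].round(1))
for u,v,y in[(196,333,-42.7),(443,333,42.7)]:
    p,d=ray(c,u,v);p=r.T@(p-s['position']);d=r.T@d;t=(y-p[1])/d[1];print('tip in tool',p+t*d,'cam',p)
a=np.radians(30);ex=np.array([np.cos(a),np.sin(a)]);ey=np.array([-ex[1],ex[0]])
for x,y in[(-25,-75),(25,-75),(25,75),(-25,75),(0,-50)]:
    print((x,y),np.round(proj(c,[*(np.array([540,187])+x*ex+y*ey),30]),1))
print(delta([521,222,90],s))
hsv=cv2.cvtColor(c['image'],cv2.COLOR_RGB2HSV);b=cv2.inRange(hsv,(100,50,60),(135,255,255));b[:,:290]=0;b[:,430:]=0
b=cv2.morphologyEx(b,cv2.MORPH_CLOSE,np.ones((25,25)));cs,_=cv2.findContours(b,0,2);q=max(cs,key=cv2.contourArea);print(np.round(cv2.boxPoints(cv2.minAreaRect(q)),1).tolist())
E
```

```text
2.35 [511.35682155 195.61791316 259.52845882] 120.37973396049081 [ 4.3 -2.3  4.1  3.5  0.6  2.4  0.8]
tip in tool [  4.42922287 -42.7         70.62247576] cam [ 85.34276731   2.03900834 -69.32148983]
tip in tool [14.53696091 42.7        53.36912138] cam [ 85.34276731   2.03900834 -69.32148983]
(-25, -75) [307.2 345.3]
(25, -75) [370.  345.6]
(25, 75) [380.3 153.8]
(-25, 75) [307.4 153.2]
(0, -50) [339.4 317.3]
[ 16.9  21.  169.7]
[[306.5, 341.8999938964844], [310.5, 148.8000030517578], [381.29998779296875, 150.3000030517578], [377.20001220703125, 343.3999938964844]]
```

Emit:
arm_command:
  deltas:
    - [12,13,0,0]
    - [23,27,30,0]
    - [23,27,70,0]
    - [23,27,110,0]
    - [23,27,130,0]
    - [23,27,130,0]
    - [23,27,130,0]

```text
clock: 3.22
position: [524.5, 220.6, 130.9]
ee_rot: [179.9, 0.0, 119.7]
force: [-0.2, -0.0, -0.3]
finger_gap: 85.2
```

```bash
python3 - <<'E'
from h import *
s=readout.read_state();print(s['position'],s['ee_rot'],s['joint_vel'].round(1));print(delta([522,223,82],s))
E
```

```text
[524.45210282 220.64620809 130.92525188] [1.79900465e+02 1.99472655e-02 1.19696940e+02] [ 0.  -0.8 -0.3 -0.2  0.1 -0.1  0.1]
[ 3.3 -1.  48.9]
```

Emit:
arm_command:
  deltas:
    - [2,-1,20,0]
    - [3,-1,40,0]
    - [3,-1,49,0]
    - [3,-1,49,0]
    - [3,-1,49,0]

```text
clock: 3.85
position: [521.8, 223.0, 81.8]
ee_rot: [179.9, 0.0, 119.7]
force: [0.4, 0.5, 0.5]
finger_gap: 85.3
```

Emit:
arm_command:
  deltas:
    - [0,0,0,0]
    - [0,0,0,0]
    - [0,0,0,0]
    - [0,0,0,0]
    - [0,0,0,0]
    - [0,0,0,0]
    - [0,0,0,0]
    - [0,0,0,0]
  jaw: 1
  grip_force: 60

```text
clock: 4.85
position: [521.6, 222.9, 81.5]
ee_rot: [180.0, 0.0, 119.8]
force: [0.3, -0.7, 6.0]
finger_gap: 48.9
```

```bash
python3 - <<'E'
from h import *
c=cam('wrist','w2.png');s=readout.read_state();print(s['clock'],s['position'],s['ee_rot'],s['finger_gap'],s['force'])
print('pre-place stand pt for grasp: ',st(-45,215),'delta up')
E
```

```text
4.9 [521.55606235 222.92926115  81.50194007] [1.79951787e+02 1.61167537e-02 1.19754894e+02] 48.692712713637505 [-0.80791744 -0.96831303  5.40272591]
pre-place stand pt for grasp:  [594.6926837   15.45827383] delta up
```

View pics/w2.png

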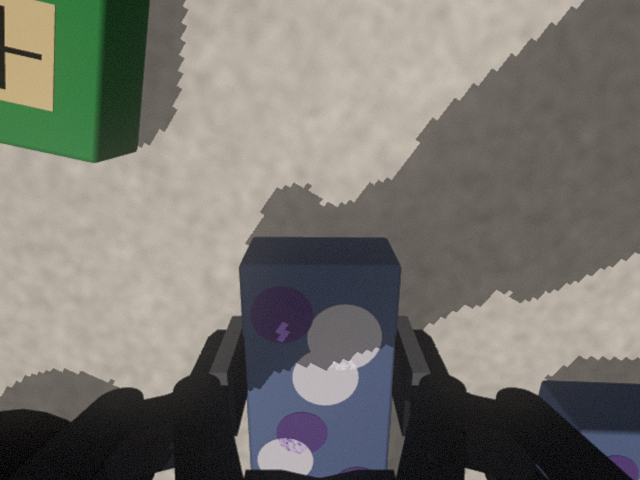

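```bash
python3 - <<'E'
from h import *
c=vision.read_camera('wrist');s=readout.read_state();r=R.from_euler('xyz',s['ee_rot'],degrees=True).as_matrix()
for u,v in[(243,266),(320,265),(398,265)]: print('end in tool',(r.T@(onz(c,u,v,30)-s['position'])).round(1))
for y in (167,): print(st(-6,y),delta([*st(-6,y),180],s))
E
```

```text
end in tool [ 35.5 -23.2  51.5]
end in tool [35.8  0.1 51.5]
end in tool [35.8 23.6 51.5]
[622.90871684 -39.57676477] [-278.2  -42.2  -98.5]
```

Emit:
arm_command:
  deltas:
    - [0,0,-15,0]
    - [0,0,-45,0]
    - [0,0,-75,0]
    - [0,0,-95,0]
    - [0,0,-98,0]
    - [0,0,-98,0]

```text
clock: 5.7
position: [521.0, 222.5, 178.7]
ee_rot: [-180.0, 0.0, 119.8]
force: [-0.4, -0.7, -1.9]
finger_gap: 48.7
```

Emit:
arm_command:
  deltas:
    - [-30,-4,0,6]
    - [-70,-10,0,12]
    - [-110,-16,0,19]
    - [-150,-22,0,26]
    - [-190,-28,0,33]
    - [-230,-34,0,38]
    - [-260,-39,0,41.7]
    - [-276.5,-41,0,41.7]

```text
clock: 6.7
position: [622.9, -39.3, 178.1]
ee_rot: [-179.9, 0.0, 78.0]
force: [0.0, 1.1, -2.2]
finger_gap: 48.6
```

Emit:
arm_command:
  deltas:
    - [0,0,0,0]
    - [0,0,0,0]
    - [0,0,0,0]

```text
clock: 7.08
position: [622.6, -35.6, 179.0]
ee_rot: [-180.0, -0.1, 78.2]
force: [0.3, 0.2, -2.8]
finger_gap: 48.6
```

```bash
python3 - <<'E'
from h import *
c=cam('wrist','w3.png');cam('scene','s3.png');s=readout.read_state();print(s['clock'],s['position'],s['ee_rot'],s['finger_gap'],s['force'],inst(s['position']),s['qpos'].round(0))
print(delta([*st(-6,169),96],s))
for n,x,y,z in [('bit',0,0,53),('c1',-110,205,15),('f1',25,165,21),('f0',25,-15,21),('f2',45,165,21)]: print(n,np.round(proj(c,[*st(x,y),z]),1),np.round(proj(vision.read_camera('scene'),[*st(x,y),z]),1))
E
```

```text
7.175 [622.74270339 -36.31000715 179.05640839] [-1.79991662e+02 -2.67170988e-02  7.81730062e+01] 48.99088525012215 [ 0.59368908 -0.62289868 -2.30580955] [ -6.83882407 170.16158821] [ 11.  43. -17.  97.  17.  42. -26.]
[-1.2  0.8 83.1]
bit [330.1 532.4] [286.9 389.2]
c1 [132.9 193.4] [321.4 314. ]
f1 [376.  265.8] [343.6 359.1]
f0 [364.4 504.9] [288.8 404.9]
f2 [411.2 265.9] [348.8 365. ]
```

View pics/w3.png

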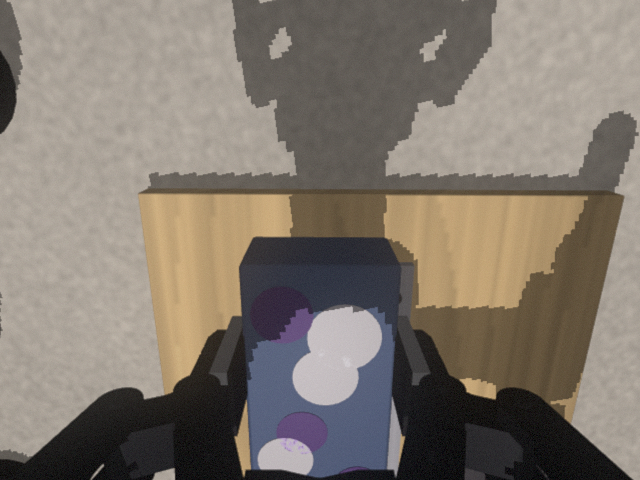

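View pics/s3.png

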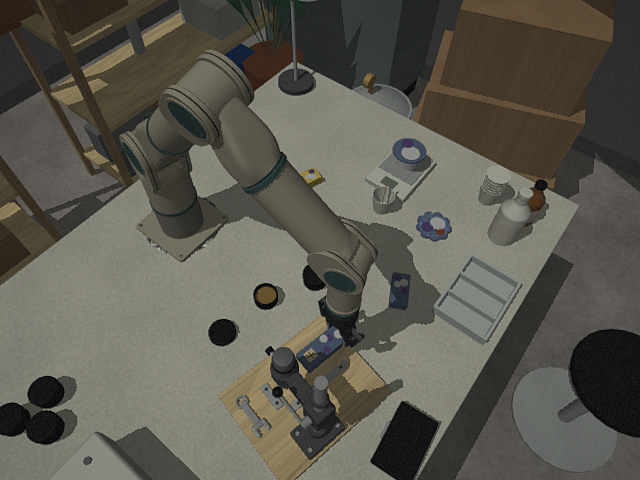

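The wrist view shows the board's far edge, with corners near (141,193) and (623,196), and the fence end near (413,265). I'll use these to refine the stand pose.

```bash
python3 - <<'E'
from h import *
c=vision.read_camera('wrist');im=c['image'];s=readout.read_state()
hsv=cv2.cvtColor(im,cv2.COLOR_RGB2HSV);m=cv2.inRange(hsv,(10,80,20),(28,255,255))
m[:150]=0
# left edge of top: first wood pixel per row; right edge: last ; far edge: bright top start
rows=range(205,300,5)
L=[(np.flatnonzero(m[r])[0],r) for r in rows];Rr=[(np.flatnonzero(m[r])[-1],r) for r in rows]
g=cv2.cvtColor(im,cv2.COLOR_RGB2GRAY).astype(float)
F=[]
for u in list(range(160,280,8))+list(range(400,575,8)):
    col=g[180:205,u];F.append((u,180+np.argmax(np.diff(col))+.5))
wl=np.array([onz(c,u,r,15)[:2] for u,r in L]);wr=np.array([onz(c,u,r,15)[:2] for u,r in Rr]);wf=np.array([onz(c,u,r,15)[:2] for u,r in F])
for n,w in(('L',wl),('R',wr),('F',wf)):
    q=np.array([inst(p) for p in w]);print(n,np.round(np.median(q,0),1)); k=(np.polyfit(q[:,1],q[:,0],1) if n!='F' else np.polyfit(q[:,0],q[:,1],1));print(' slope deg',np.degrees(k[0]),np.round(q[::4],1).tolist())
for u,v in[(413,264),(404,264)]:print('fence end',inst(onz(c,u,v,21)))
print(L[::6],Rr[::6],F[::5]); print(inst(s['position']))
E
```

```text
L [-107.   170.4]
 slope deg -0.08693168671083898 [[-107.2, 196.8], [-107.0, 185.3], [-106.9, 173.4], [-106.8, 161.1], [-107.2, 148.4]]
R [160.  170.5]
 slope deg 0.26044344686124576 [[160.0, 196.9], [159.8, 185.4], [160.2, 173.5], [159.9, 161.2], [159.7, 148.5]]
F [ 51.1 205. ]
 slope deg -0.08062412985989091 [[-94.0, 205.0], [-76.4, 205.0], [-58.8, 205.0], [-41.2, 205.0], [42.3, 204.5], [59.9, 205.0], [77.4, 205.0], [95.0, 205.1], [112.6, 205.1], [130.3, 204.5]]
fence end [ 46.67975642 164.10307154]
fence end [ 41.57773251 164.10147415]
[(np.int64(138), 205), (np.int64(142), 235), (np.int64(147), 265), (np.int64(151), 295)] [(np.int64(619), 205), (np.int64(612), 235), (np.int64(605), 265), (np.int64(598), 295)] [(160, np.float64(190.5)), (200, np.float64(190.5)), (240, np.float64(190.5)), (400, np.float64(190.5)), (440, np.float64(190.5)), (480, np.float64(191.5)), (520, np.float64(190.5)), (560, np.float64(191.5))]
[ -6.43076787 169.04386107]
```

The stand estimate holds: y agrees within about 1 mm and x by +1.5 mm. I'm lowering the block.

Emit:
arm_command:
  deltas:
    - [0,0,30,0]
    - [0,0,60,0]
    - [0,0,74,0]
    - [0,0,80,0]
    - [0,0,82.5,0]
    - [0,0,83.5,0]
    - [0,0,83.5,0]
    - [0,0,83.5,0]

```text
clock: 8.48
position: [623.5, -37.5, 96.5]
ee_rot: [179.9, -0.0, 78.1]
force: [-1.4, 0.8, 6.5]
finger_gap: 48.6
```

Emit:
arm_command:
  deltas:
    - [-10,0,0,0]
    - [-20,0,0,0]
    - [-30,0,0,0]
    - [-40,0,0,0]
    - [-50,0,0,0]
    - [-60,0,0,0]
    - [-68,0,0,0]
    - [-68,0,0,0]

```text
clock: 9.48
position: [609.7, -105.8, 96.5]
ee_rot: [179.8, 0.0, 78.0]
force: [0.4, -1.0, 6.4]
finger_gap: 48.8
```

```bash
python3 - <<'E'
from h import *
c=cam('wrist');s=readout.read_state();r=R.from_euler('xyz',s['ee_rot'],degrees=True).as_matrix()
print(s['clock'],inst(s['position']),s['position'][2],s['ee_rot'],s['finger_gap'],s['force'])
a=cam('side')['image'][200:320,220:400];b=c['image']
sc=cam('scene')['image'][310:460,210:400]
o=np.zeros((600,800,3),np.uint8);o[:300,:450]=cv2.resize(a,(450,300),interpolation=2);o[300:,:380]=cv2.resize(sc,(380,300),interpolation=2);o[300:,400:]=cv2.resize(b,(400,300));cv2.imwrite('pics/p4.png',o[:,:,::-1])
E
```

```text
9.525 [-5.18935643 99.51913713] 96.5342441362346 [1.79835242e+02 4.81887139e-02 7.79901260e+01] 48.97380129979851 [-0.93743639 -1.4870071   6.8811111 ]
```

View pics/p4.png

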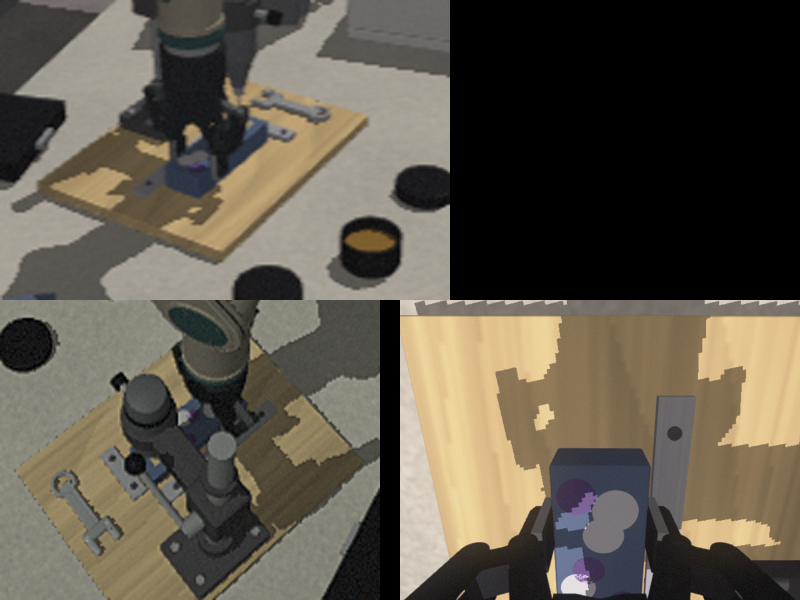

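Emit:
arm_command:
  deltas:
    - [-4,1,0,0]
    - [-7,2,0,0]
    - [-9,3,0,0]
    - [-10,4,0,0]
    - [-11,5,0,0]
    - [-12,6,0,0]
    - [-12,6,0,0]
    - [-12,6,0,0]

```text
clock: 10.62
position: [612.6, -116.6, 96.5]
ee_rot: [179.9, -0.1, 78.1]
force: [-1.4, 2.2, 7.8]
finger_gap: 48.7
```

```bash
python3 - <<'E'
from h import *
s=readout.read_state();print(inst(s['position']),s['ee_rot'],s['force'],inst(s['force'][:2]+O),s['ft_torque'],s['finger_gap'])
E
```

```text
[-8.49160707e-02  8.94980528e+01] [ 1.79935071e+02 -6.14198884e-02  7.80573090e+01] [-1.38360316  2.17408019  7.77207377] [-1.80377936  1.84047884] [ 0.55221326  0.50807497 -0.14300246] 48.68264489193826
```

Emit:
arm_command:
  deltas:
    - [-1,1,0,0]
    - [-2,2,0,0]
    - [-2,3,0,0]
    - [-2,3,0,0]
    - [-2,3,0,0]

```text
clock: 11.25
position: [614.4, -117.2, 96.5]
ee_rot: [-179.9, -0.2, 78.1]
force: [-4.4, 6.4, 9.7]
finger_gap: 48.8
```

```bash
python3 - <<'E'
from h import *
s=readout.read_state();print(inst(s['position']),s['ee_rot'],s['force'],inst(s['force'][:2]+O),s['ft_torque'],s['finger_gap'])
E
```

```text
[ 1.73478488 89.33843411] [-1.79937430e+02 -1.70511012e-01  7.81181098e+01] [-4.4454011   6.37812396  9.7152272 ] [-5.66970503  5.31944556] [ 1.19774446  0.75595875 -0.1936944 ] 48.79600007643977
```

Emit:
arm_command:
  deltas:
    - [-1,1,0,0]
    - [-2,2,0,0]
    - [-3,3,0,0]
    - [-3,3,0,0]
    - [-3,3,0,0]

```text
clock: 11.88
position: [614.8, -117.5, 96.6]
ee_rot: [-179.6, -0.3, 78.2]
force: [-8.7, 13.2, 15.8]
finger_gap: 48.6
```

```bash
python3 - <<'E'
from h import *
s=readout.read_state();print(inst(s['position']),s['ee_rot'],s['force'],inst(s['force'][:2]+O),s['ft_torque'],s['finger_gap'])
E
```

```text
[ 2.23496797 89.11055948] [-179.63876077   -0.32424239   78.20224221] [-8.68538904 13.15182159 15.8001352 ] [-11.22035517  11.06842463] [ 2.35235436  1.89114798 -0.21939523] 48.58113372458401
```

Emit:
arm_command:
  deltas:
    - [-1,1,0,0]
    - [-2,2,-0.5,0]
    - [-2.5,2.5,-0.5,0]
    - [-2.5,2.5,-0.5,0]
    - [-2.5,2.5,-0.5,0]
    - [-2.5,2.5,-0.5,0]

```text
clock: 12.62
position: [615.2, -117.8, 96.7]
ee_rot: [-179.4, -0.5, 78.3]
force: [-13.0, 16.3, 18.9]
finger_gap: 49.0
```

```bash
python3 - <<'E'
from h import *
c=cam('wrist');s=readout.read_state();r=R.from_euler('xyz',s['ee_rot'],degrees=True).as_matrix()
print(s['clock'],inst(s['position']),s['ee_rot'],s['force'],inst(s['force'][:2]+O),s['finger_gap'],s['joint_vel'].round(2))
cs=cam('side');print('bit in side',proj(cs,[*st(0,0),53]),'mark',proj(cs,[*st(0,0),45]))
for u,v in proj(c,[*st(-25,125),45]),proj(c,[*st(25,125),45]):print('far top corners expected',u,v)
u,v=map(int,proj(cs,[*st(0,0),45]));a=cs['image'][v-45:v+45,u-67:u+67]
o=np.zeros((600,800,3),np.uint8);o[:300,:447]=cv2.resize(a,(447,300),interpolation=2);o[200:,447:]=cv2.resize(c['image'][200:480,180:427],(353,400));cv2.imwrite('pics/p5.png',o[:,:,::-1])
E
```

```text
12.675 [ 2.60714401 88.91822849] [-179.37496329   -0.46008918   78.26369647] [-12.55755343  16.87883295  17.99490372] [-15.78031217  13.912904  ] 48.5492919142494 [-0.04 -0.05 -0.02  0.1  -0.04 -0.1   0.05]
bit in side (np.float64(316.37698466959506), np.float64(244.93116571952945)) mark (np.float64(316.460789619196), np.float64(247.13053166623928))
far top corners expected 230.38949636131184 263.88459644530633
far top corners expected 395.5008653778229 265.0800955712529
```

View pics/p5.png

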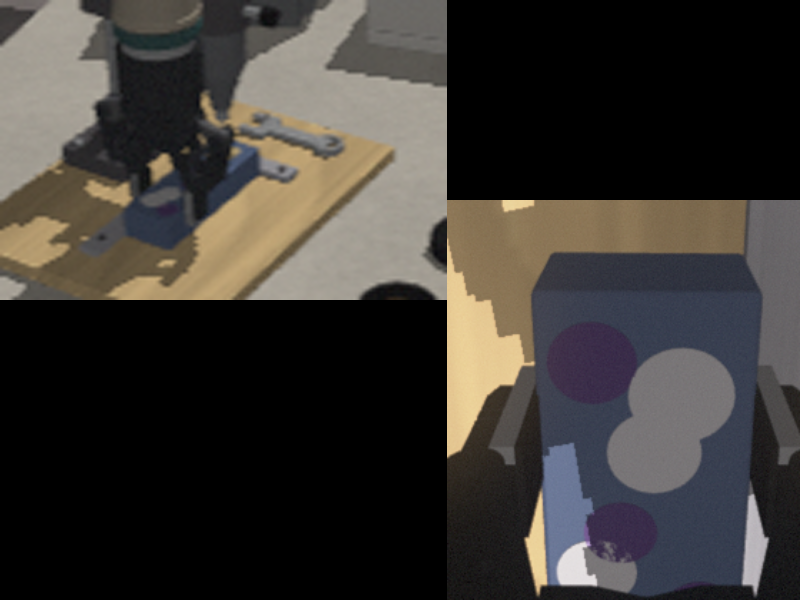

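```bash
python3 -c "
from h import *
s=readout.read_state();print(s['clock'],s['force'],inst(s['position']));print(workorder.hand_in())"
```

```text
12.725 [-12.96843924  17.32998983  17.75294946] [ 2.62616314 88.89912116]
the job is handed in; nothing more can be done
None
```

I gripped the taped block and set it flat on the board with the cross about 80 mm from the bit. I then slid it into the corner and handed in at 12.7 s, still gripping and pressing; the hand-in reports no verdict.

- **Pressing:** the wrist force was about 16 N towards the fence and 14 N towards the end stop. Board friction can take at most about 6 N of that, so both stops should be well over 2 N.
- **At the stops:** for the last 2.5–3 mm of commanded push in each direction, the block moved only about 0.2–0.5 mm. The last wrist picture shows it flush on the fence, and the last side picture shows it at the end stop.
- **Squareness and tilt:** the tool was about 0.2° off my board-yaw estimate and tilted under 1°. Both are within the limits.
- **Bit and other things:** I saw no sign of contact with the bit, and the route stayed clear of the other objects. I did not measure their positions again at the end.
- **Not confirmed:** the cross under the bit could not be seen directly, because the tool and gripper hid it.
- **Disagreement:** the block's x came out about 2 mm from my first board estimate. An earlier wrist-camera check had already put that estimate off by up to about 1.5 mm in the same direction, so I trusted the contact with the stops.

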